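# Pin the mould tray and clamp the mould with the lever press

## Task

Clamp the plaster mould in the lever press. First take the straight-gripped pin from the wooden rack (not the ball-headed one) and push it down through the eyelet of the mould tray until its collar sits on the block; then flip the safety catch up and over so that it stays open; then pull the press lever towards you all the way to its stop and hold it there: the program finishes while the robot is still holding the lever against its spring. Leave the other pin, the loose mould half, the jar and the cup where they are.

Things in the scene. Friction and masses are not known exactly. Their poses are not given: they have to be found in the camera images.
- press: bench lever press, fixed to the table: grey bed 220 x 260 mm, column at the back, head up to 175 mm high, square steel ram with a round foot over a plaster mould. Origin: on the table under the ram's axis. Its x axis points to the back of the press (away from the robot, up to 0.2 rad askew), y to the robot's left, z up. The eyelet is on its left side, lever and catch are on its right side
- eyelet (a point): centre of the mouth of the eyelet, a vertical round through hole of 14 mm diameter (slightly countersunk) in a steel block 50 x 50 x 25 mm at the left front of the press; the point is on the block's top face, 60 mm above the table. In the frame of the press it lies at (-70, 120, 60) mm. 20 mm of free air below the block, so the pin's tip can come out underneath
- pin_grip (a point): the loose steel pin, standing upright in one of the two holes of the rack (drawn at random): shank 12 mm diameter and 40 mm long with a chamfered tip, above it a collar 30 mm diameter and 5 mm thick, above that a straight cylindrical grip of 18 mm diameter, 45 mm tall; 90 mm in all, about 140 g. The point is on its axis in the grip, 30 mm above the underside of the collar (70 mm above the tip, 20 mm below the top). z is the pin's axis, up
- pin_tip (a point): tip of the pin's shank, on its axis, 70 mm below pin_grip. At the start it is 10 mm above the table, and 40 mm below the rack's top; fully home it is 40 mm below the eyelet's mouth
- rack: wooden rack block 150 x 55 x 50 mm, fixed, left of the press; origin under its centre, x along its length. Two vertical holes at x = -40 and +40 mm hold the two pins, their collars resting on its top
- ballpin_ball (a point): centre of the ball (28 mm diameter) of the other pin in the rack, the shorter one; it is to be left where it is
- catch (a joint): angle of the safety catch: 0 closed (its arm lies level, pointing to the right of the press, just in front of the lever, and blocks it), grows as the free end goes up and over to the left; stop at 1.85 rad. It is light, falls shut if let go below about 1 rad and stays where it is left past about 1.3 rad
- catch_pivot (a point): point on the hinge axis of the catch (the axis runs along the press's x), in the plane of catch_peg; in the press frame (-25, -55, 195) mm
- catch_peg (a point): middle of the free part of the catch's finger peg: a round steel peg of 12 mm diameter along the press's x at the free end of the catch arm, standing about 45 mm out from the arm towards the robot. It moves on a circle of 85 mm radius about catch_pivot; closed it is level with the pivot, 85 mm to the right of it (195 mm above the table)
- lever_angle (a joint): angle of the press lever: 0 at rest (leaning 0.45 rad from upright to the back), grows as the handle is pulled towards the robot, stop at 1.1 rad (leaning 0.65 rad to the front). A spring pulls it back: about 5 N at the handle at rest, about 7 N at the stop. With the catch closed it is blocked after about 0.07 rad. It lowers the ram by 20 mm
- lever_pivot (a point): point on the lever's hinge axis (the axis runs along the press's y), in the plane of handle_mid; in the press frame (0, -135, 140) mm
- lever: the press lever on the right side of the press: a steel stem of 14 mm diameter, 155 mm long from the hinge, 85 mm right of the ram's axis, with a round black handle bar at its upper end. Origin: on the hinge axis, level with the ram's axis
- handle_mid (a point): middle of the lever's handle bar, on its axis: the place to take it. The bar is round, 18 mm diameter, 105 mm long, lies along the press's y and sticks out to the right; its left end is fixed to the stem 50 mm left of this point. The point moves on a circle of 155 mm radius about lever_pivot and the bar turns with the lever; at rest it is about 280 mm above the table, at the stop about 263 mm
- mould_mid (a point): bystander: centre of a loose plaster mould half, 130 x 110 x 45 mm, right of the press
- jar_mid (a point): bystander: centre of a glass jar, 54 mm diameter, 70 mm tall, front right
- cup_mid (a point): bystander: centre of a white cup, 72 mm diameter, 85 mm tall, behind the rack
There are look-alikes about, which are no part of the job. Leave any orange look-alike of the part that bears pin_grip alone.

How it is judged:
On the way, in this order (a step that is already met when the one before it is completed fails the run):
1. the pin is pushed home through the eyelet, its collar on the block (horizontal distance between pin_tip and eyelet below 0.006 m and z of pin_tip in the frame of eyelet below -0.036 m and angle between pin_grip's own z axis and vertical below 0.12 rad), for 0.2 s.
2. the safety catch is flipped open, the lever still at rest (value of joint catch above 1.5 rad and value of joint lever_angle below 0.2 rad), for 0.2 s.
3. the lever is pulled to its stop by the robot (value of joint lever_angle above 1 rad and value of joint catch above 1.5 rad), for 0.2 s.
At the end, for the whole second after the job is handed in: the robot holds the lever's handle (over 2 N) at 1.0 rad or more of its 1.1 rad, the catch stays open beyond 1.5 rad, and the pin sits upright in the eyelet with its collar within 4 mm of the block (all of step 1 and all of step 3 and contact force between any of the fingers, the arm and lever above 2 N and distance of ballpin_ball from where it was at the start of the episode below 0.03 m); the arm keeps its last pose, push and grip.
It fails at once if the lever is forced while the catch is closed (value of joint lever_angle above 0.3 rad and value of joint catch below 1 rad).
It fails at once if the other pin is taken or the loose mould half, the jar or the cup is pushed away (over 30 mm) (distance of any of ballpin_ball, mould_mid, jar_mid, cup_mid from where it was at the start of the episode above 0.03 m).
It also fails if it takes over 69 s, if anything falls off the work surface, if the arm or the gripper's body presses on something with over 40 N, if the wrist force passes 120 N, or if a joint passes its speed limit or range.

## Robot

A 6-joint arm with a two-finger parallel gripper is mounted at the origin on the work surface. World frame = base frame: x ahead of the robot, y to its left, z up, the work surface at z = 0. Lengths are in m, angles in rad, forces in N, time in s.
With the tool pointing down it reaches from about 0.3 to 0.775 m from the base axis. Payload 14.6 kg.
Tool frame: the origin (TCP) lies midway between the tips of the shut fingers; the grasp point (between the pads) lies robot.hold_point_z behind it (robot.hold_point_z is the distance from the TCP to the grasp point, in m); y points along the fingers, x is the direction in which the jaws open and shut, and the axes are right-handed (so a half turn about y gives the same grasp; the last joint's range is limited). The gripper opens to 94 mm and grips with 3 to 60 N. Pads are 16 mm wide; open, the fingers measure 119 mm over their backs; the gripper's body (75 mm by 177 mm) begins 78 mm behind the grasp point.
Start: joints at [1.213, 0.3, 1.521, -0, 1.321, -0.067], TCP at [0.158, 0.527, 0.205] pointing down, gripper open.
Joint ranges: [-3.03, 3.03], [-0.79, 2.21], [0.23, 2.52], [-1.04, 4.18], [0, 3.07], [-2.55, 2.55]. Speed limits (rad/s): [2.22, 2.22, 2.57, 3.14, 3.14, 3.14].

## Interface

Orientations are given as a unit quaternion [x, y, z, w].
In Python, from plant import robot gives the robot as it stands.
- The arm moves only by the shell command python3 -m pendant 'ROWS' [OPENING]. ROWS is a JSON object of lists of equal length, an entry for each row: "linear": the shift along the tool's x, y, z in cm, a list of three; "turn": the turn about the tool's y in degrees. In form: {"linear": [[dx, dy, dz], ...], "turn": [turn, ...]}. A call has exactly 10 rows; each row shifts and turns the commanded pose from where the row before left it, along the tool's axes as they then stand; what a row does not reach is not made up. A row lasts 1/10 s, in which the tool goes at most 50 mm and 8.59 degrees, less where a joint would pass 70% of its speed; a pose out of reach is approached as far as the arm can. A call with a gripper value outside its range is refused whole. OPENING is the opening, from 0 (shut) to 1 (fully open), set as the call begins (- or left out, the last holds). The fingers move at their own pace and stop on an object; the grip force is fixed at half the most. Time passes only in rows, so rows that do not move let the fingers close, or fill a call up. It gives the time, the measured TCP pose, the force and the opening at its end, in the units of the state.
- robot.observe(): the state, without advancing time (a new reading comes with each control period).
- robot.snapshot(name): name is "scene" or "top"; returns (picture, depth): 384x512x3 uint8, red, green, blue; 384x512 float32, m along the optical axis (not along the pixel's ray), 0 where there is no reading.
- robot.calibration(name): a dict with "fx", "fy", "cx", "cy" (pixels), "rvec" (rotation vector, rad) and "tvec" (3), from world to camera coordinates, as OpenCV has them. Camera axes: x right, y down, z forward; pixel columns grow to the right and rows downward; lengths in m; the calibration is good to about 2 mm. A picture is of the moment at which its call begins. calibration takes no time and is no camera call.
- robot.job_done(): hands the job in, once; it reports no verdict.
The state is a dict: "t": time; "q": joint angles; "qd": joint speeds; "tau": joint torques, N m; "position": TCP position; "eef_rot": TCP orientation; "wrist_force": force on the tool from outside, world axes, zero at the start; "ft_torque": the same for the moment, N m; "finger_gap": finger opening in m.
Only numpy, scipy, OpenCV 4.12 (cv2) and the standard library are available. Lean on these libraries where they do the work, as an engineer would, in place of code of your own. Each camera call takes 0.05 s, during which the arm holds its last target. There are 200 camera calls.

## Working session

There is one attempt and no reset: what is moved stays moved. The work goes in short steps, Python scripts to look and compute and a shell command to move; the robot and the scene stay as the last step left them, time stands still between calls to the robot, and variables do not carry over. Pictures are saved under pics/ and viewed, about 8 in all and at most 12, crops included, and the job is handed in when it is done.

```bash
ls; mkdir -p pics
cat > h.py <<'E'
import numpy as np, cv2
from scipy.spatial.transform import Rotation as R
from plant import robot
def cam(n):
    c=robot.calibration(n); K=np.array([[c['fx'],0,c['cx']],[0,c['fy'],c['cy']],[0,0,1]])
    return K,R.from_rotvec(np.ravel(c['rvec'])).as_matrix(),np.ravel(c['tvec'])
def shot(n,f):
    p,d=robot.snapshot(n); cv2.imwrite(f'pics/{f}.png',p[:,:,::-1]); np.save(f'pics/{f}.npy',d); return p,d
def ray(n,u,v):
    K,M,t=cam(n); return -M.T@t, M.T@np.linalg.inv(K)@[u,v,1]
def atz(n,u,v,z):
    o,r=ray(n,u,v); return o+r*(z-o[2])/r[2]
def atd(n,u,v,d):
    o,r=ray(n,u,v); return o+r*d
def proj(n,P):
    K,M,t=cam(n); x=(M@np.atleast_2d(P).T).T+t; x=x@K.T; return x[:,:2]/x[:,2:]
def crop(f,g,u0,v0,u1,v1,k):
    p=cv2.imread(f'pics/{f}.png')[v0:v1,u0:u1]; cv2.imwrite(f'pics/{g}.png',cv2.resize(p,None,fx=k,fy=k,interpolation=cv2.INTER_CUBIC))
E
python3 - <<'E'
from h import *
shot('scene','s0');shot('top','t0')
np.set_printoptions(precision=3,suppress=True)
a=cv2.imread('pics/s0.png');b=cv2.imread('pics/t0.png')
print(robot.observe(),robot.hold_point_z)
for n in('scene','top'):
    K,M,t=cam(n);print(n,K[0,0],-M.T@t,M[2])
E
```

```text
pics
{'t': 0.1, 'q': array([ 1.213,  0.3  ,  1.522, -0.   ,  1.321, -0.067]), 'qd': array([ 0.001, -0.003, -0.001, -0.001,  0.004, -0.   ]), 'tau': array([  0.001, -53.264, -35.328,   0.071,   0.024,  -0.   ]), 'position': array([0.158, 0.527, 0.205]), 'eef_rot': array([ 0.567,  0.422, -0.423, -0.567]), 'wrist_force': array([-0.003,  0.278,  0.728]), 'ft_torque': array([-0.008,  0.054, -0.007]), 'finger_gap': 0.09416726457535729} 0.0188
scene 467.53980784891223 [1.349 0.326 1.038] [-0.673 -0.248 -0.697]
top 361.0346816303192 [0.34  0.032 1.249] [ 0.202  0.005 -0.979]
```

View pics/s0.png

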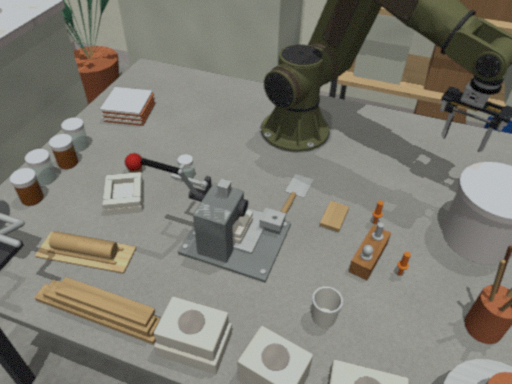

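View pics/t0.png

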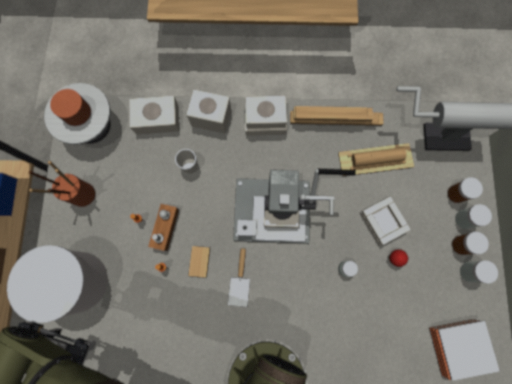

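The scene view shows the rack at about (370,250) with two steel pins at (378,230) and (367,252). The orange look-alikes are at (377,210) and (403,263). The press is at about (235,230), its eyelet block at (272,218), and the lever with its black handle at (160,165). In the top view the rack is at (164,228) and the eyelet block at (245,228). I'll enlarge both to tell the pins apart.

Run:
```python
from h import *
crop('s0','s0c',335,190,425,285,6)
crop('t0','a',125,190,195,280,6);crop('t0','b',225,160,345,250,6)
a=cv2.imread('pics/a.png');b=cv2.imread('pics/b.png')
a=cv2.imread('pics/s0c.png'); c=cv2.imread('pics/a.png')
o=np.zeros((570,540+420,3),np.uint8);o[:570,:540]=a[:570];o[:540,540:]=c;cv2.imwrite('pics/c1.png',cv2.resize(o,None,fx=.83,fy=.83))
cv2.imwrite('pics/c2.png',b)
S=R.from_quat(robot.observe()['eef_rot']).as_matrix();print(S)
```

```text
[[ 2.86741870e-01 -3.70143789e-04 -9.58007810e-01]
 [ 9.58007291e-01 -9.99047437e-04  2.86742100e-01]
 [-1.06323105e-03 -9.99999432e-01  6.81317186e-05]]
```

View pics/c1.png

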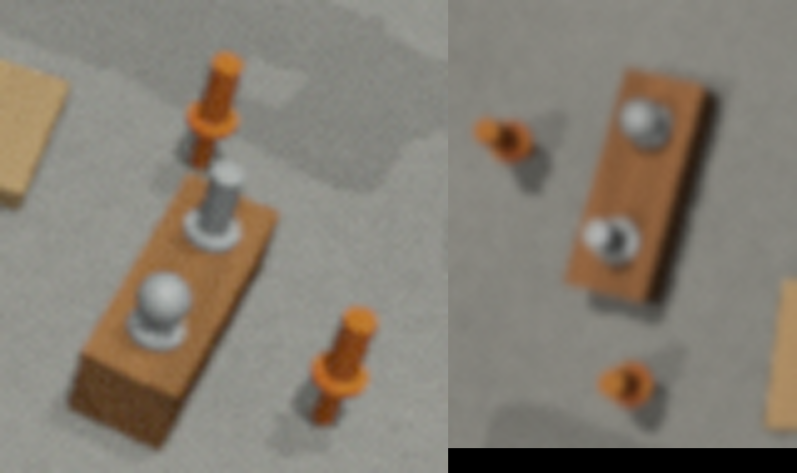

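View pics/c2.png

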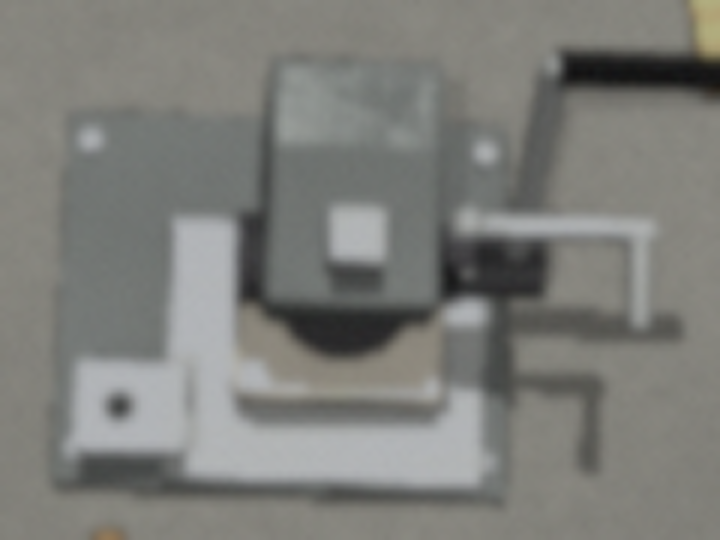

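Run:
```python
from h import *
np.set_printoptions(precision=4,suppress=True)
f=lambda u,v,u0,v0,k:((u+.5)/k+u0-.5,(v+.5)/k+v0-.5)
k=4.98
print('pin top scene',atz('scene',*f(226,171,335,190,k),.1),'collar',atz('scene',*f(212,227,335,190,k),.055))
print('pin top top',atz('top',*f(597-448,233,125,190,k),.1),'collar',atz('top',*f(612-448,240,125,190,k),.055))
T=lambda u,v,z:atz('top',*f(u,v,225,160,6),z)
e=T(119,405,.06);print('eyelet',e)
p=T(642,278,.195);print('peg',p)
h=T(555,66,.28);print('handle L',h, 'bolts',T(90,138,.017),T(485,152,.017))
# yaw from eyelet->peg: press (-70,120)->(-25,-140)
d=(p-e)[:2];m=np.array([.045,-.26]);print(np.linalg.norm(d),np.linalg.norm(m))
y=np.arctan2(d[1],d[0])-np.arctan2(m[1],m[0])
b=(T(485,152,.017)-T(90,138,.017));print('yaw',y,np.arctan2(b[1],b[0])+np.pi/2)
c,s=np.cos(y),np.sin(y);M=np.array([[c,-s],[s,c]])
o=e[:2]-M@[-.07,.12];print('origin',o)
for n,q in dict(bar_l=[-.067,-.085,.28],h=[-.155*np.sin(-.45),-.135,.28],peg=[-.025,-.14,.195]).items():
    w=np.r_[o+M@q[:2],q[2]];print(n,w,proj('top',w),proj('scene',w))
print('eyelet scene',proj('scene',e))
```

```text
pin top scene [0.4456 0.3653 0.1   ] collar [0.4464 0.3668 0.055 ]
pin top top [0.4479 0.3658 0.1   ] collar [0.4477 0.3686 0.055 ]
eyelet [0.4887 0.0824 0.06  ]
peg [ 0.5403 -0.1802  0.195 ]
handle L [ 0.6235 -0.1247  0.28  ] bolts [0.6509 0.1058 0.017 ] [ 0.6473 -0.1256  0.017 ]
0.26765291319468626 0.26386549603917525
yaw 0.02286385401326374 -0.015504308276885537
origin [ 0.5614 -0.036 ]
bar_l [ 0.4964 -0.1225  0.28  ] [[316.8024 215.6795]] [[201.8488 140.9937]]
h [ 0.6319 -0.1694  0.28  ] [[333.0685 167.9995]] [[160.6872 169.1523]]
peg [ 0.5396 -0.1765  0.195 ] [[330.3353 206.1329]] [[178.8217 170.7423]]
eyelet scene [[274.0182 217.0814]]
```

```bash
cat >> h.py <<'E'
np.set_printoptions(precision=4,suppress=True)
def go(P,jaw=None):
    s=robot.observe();M=R.from_quat(s['eef_rot']).as_matrix()
    a=np.degrees(np.arctan2(M[1,0],M[0,0]))
    print('t',s['t'],'pos',s['position'],'jaw',a.round(2),'gap',s['finger_gap'],'F',s['wrist_force'],'cm',100*(M.T@(np.array(P)-s['position'])),'' if jaw is None else (a-jaw))
E
python3 -m pendant '{"linear":[[-0.7,0.5,-3.2],[-0.7,0.5,-3.2],[-0.7,0.5,-3.2],[-0.7,0.5,-3.2],[-0.7,0.5,-3.2],[-0.7,0.5,-3.2],[-0.7,0.5,-3.2],[-0.7,0.5,-3.2],[-0.7,0,-3.2],[-0.7,0,-3.2]],"turn":[0,0,0,0,0,0,0,0,0,0]}' 1
python3 - <<'E'
from h import *
go([.447,.3665,.064])
shot('scene','s1');shot('top','t1')
crop('s1','s1c',330,150,430,270,5);crop('t1','t1c',125,190,225,290,5)
a=cv2.imread('pics/s1c.png')[:500];b=cv2.imread('pics/t1c.png');cv2.imwrite('pics/c3.png',cv2.resize(np.hstack([a,b]),None,fx=.8,fy=.8))
E
```

```text
t: 1.1
position: [0.4451, 0.3671, 0.165]
eef_rot: [-0.567, -0.422, 0.423, 0.567]
wrist_force: [0.8, 0.2, -0.2]
finger_gap: 0.0941
t 1.1 pos [0.4451 0.3671 0.165 ] jaw 73.34 gap 0.09405931287938249 F [ 0.781   0.2099 -0.1946] cm [ 0.0008 10.098  -0.2038]
```

View pics/c3.png

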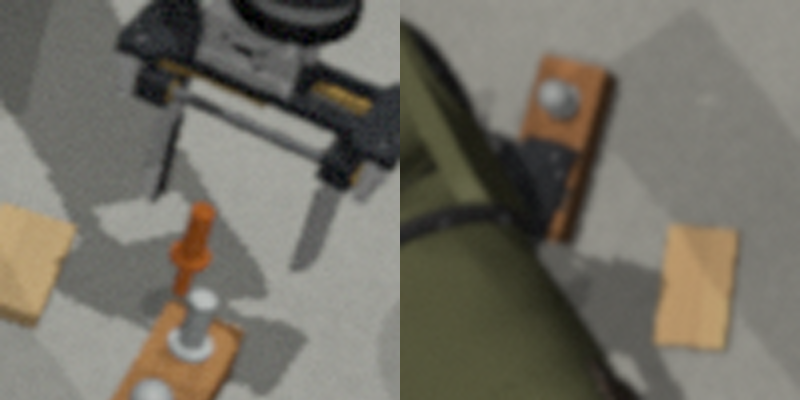

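The hovering fingers straddle the straight-gripped steel pin at crop (200,320). The ball pin at (557,98) and the orange one at (200,230) are clear. Next I descend and grip.

```bash
python3 -m pendant '{"linear":[[0,1.3,-0.2],[0,1.3,0],[0,1.3,0],[0,1.3,0],[0,1.3,0],[0,1.3,0],[0,1.3,0],[0,1.0,0],[0,0,0],[0,0,0]],"turn":[0,0,0,0,0,0,0,0,0,0]}'
python3 -m pendant '{"linear":[[0,0,0],[0,0,0],[0,0,0],[0,0,0],[0,0,0],[0,0,0],[0,0,0],[0,0,0],[0,0,0],[0,0,0]],"turn":[0,0,0,0,0,0,0,0,0,0]}' 0
python3 - <<'E'
from h import *
go([.447,.3665,.064])
E
```

```text
t: 2.2
position: [0.4463, 0.3676, 0.0646]
eef_rot: [0.567, 0.422, -0.422, -0.567]
wrist_force: [0.5, 0.6, 0.6]
finger_gap: 0.0939
t: 3.2
position: [0.4461, 0.3675, 0.0644]
eef_rot: [0.567, 0.422, -0.422, -0.567]
wrist_force: [0.2, 1.1, -1.5]
finger_gap: 0.0176
t 3.2 pos [0.4461 0.3675 0.0644] jaw 73.34 gap 0.017636490669774078 F [ 0.2217  1.0846 -1.4968] cm [-0.069   0.0414 -0.1156]
```

```bash
python3 -m pendant '{"linear":[[0,-0.5,0],[0,-0.8,0],[0,-1,0],[0,-1,0],[0,-1,0],[0,-1,0],[0,-1,0],[0,-1,0],[0,-1,0],[0,-0.7,0]],"turn":[0,0,0,0,0,0,0,0,0,0]}'
python3 -m pendant '{"linear":[[0,0,0],[0,0,0],[0,0,0],[0,0,0],[0,0,0],[0,0,0],[0,0,0],[0,0,0],[0,0,0],[0,0,0]],"turn":[7.34,7.34,7.34,7.34,7.34,7.34,7.34,7.34,7.34,7.28]}'
python3 - <<'E'
from h import *
go([.4887,.0824,.154],0)
E
```

```text
t: 4.2
position: [0.4462, 0.3676, 0.1555]
eef_rot: [0.567, 0.423, -0.422, -0.567]
wrist_force: [0.0, 0.2, -1.2]
finger_gap: 0.0174
t: 5.2
position: [0.4461, 0.3675, 0.1546]
eef_rot: [0.707, -0.002, 0.002, -0.707]
wrist_force: [0.3, -0.2, -1.6]
finger_gap: 0.0179
t 5.2 pos [0.4461 0.3675 0.1546] jaw -0.3 gap 0.017875009964297438 F [ 0.3033 -0.1773 -1.5755] cm [  4.4151   0.0619 -28.4853] -0.30428425304264367
```

```bash
python3 -m pendant '{"linear":[[0.44,0,-2.85],[0.44,0,-2.85],[0.44,0,-2.85],[0.44,0,-2.85],[0.44,0,-2.85],[0.44,0.2,-2.85],[0.44,0.4,-2.85],[0.44,0.6,-2.85],[0.44,0.6,-2.85],[0.44,0.6,-2.85]],"turn":[0,0,0,0,0,0,0,0,0,0]}'
python3 - <<'E'
from h import *
go([.4887,.0824,.154],0)
shot('scene','s2');shot('top','t2')
crop('s2','s2c',235,170,305,250,8);crop('t2','t2c',215,190,295,260,5)
print(proj('scene',[.4887,.0824,.06]))
E
```

```text
t: 6.2
position: [0.4902, 0.0813, 0.1305]
eef_rot: [0.707, 0.0, 0.0, -0.707]
wrist_force: [-0.7, 0.0, -1.6]
finger_gap: 0.0176
t 6.2 pos [0.4902 0.0813 0.1305] jaw 0.0 gap 0.017579204184483926 F [-0.7279  0.0054 -1.6489] cm [-0.1467 -2.3474  0.1061] 0.0013323977375829632
[[274.0165 217.0853]]
```

View pics/s2c.png

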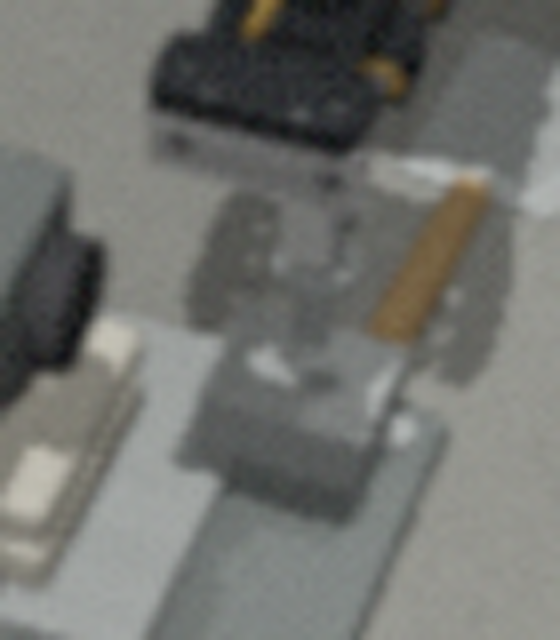

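The hole mouth shows at crop (322,378), which is scene (274.8,216.8) and agrees with the eyelet estimate. The tip hangs just behind it, near (312,330), but contrast is poor, so I'll enhance it.

Run:
```python
from h import *
q=lambda P:(proj('scene',P)[0]-[258,188]+.5)*16-.5
print('tip',q([.4902,.0813,.0765]),'collar under',q([.4902,.0813,.1165]),'hole',q([.4887,.0824,.06]),atz('scene',274.8,216.8,.06))
p=cv2.imread('pics/s2.png')[188:225,258:292]
p=cv2.resize(p,None,fx=16,fy=16,interpolation=cv2.INTER_CUBIC).astype(float)
cv2.imwrite('pics/c5.png',np.clip((p-70)*2.2,0,255))
```

```text
tip [259.1283 413.504 ] collar under [269.061  254.6316] hole [263.7648 472.8641] [0.4869 0.0841 0.06  ][ WARN:0@0.439] global loadsave.cpp:1063 imwrite_ Unsupported depth image for selected encoder is fallbacked to CV_8U.
```

View pics/c5.png

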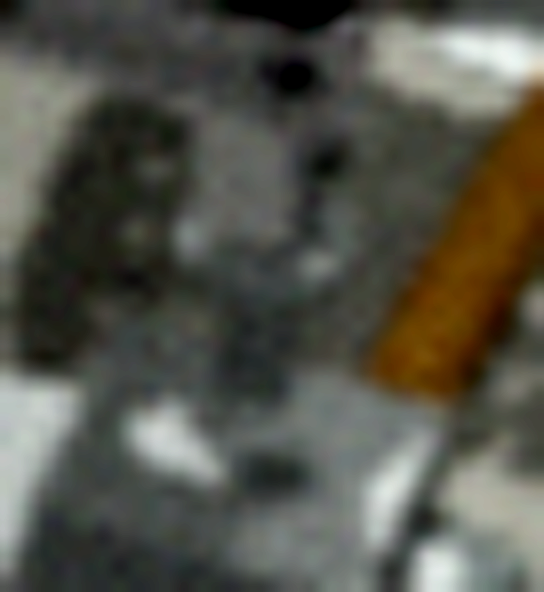

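```bash
python3 -m pendant '{"linear":[[-0.1,0,0.15],[-0.1,0,0.14],[0,0.3,0],[0,0.3,0],[0,0.3,0],[0,0.3,0],[0,0.3,0],[0,0.2,0],[0,0.2,0],[0,0.1,0]],"turn":[0,0,0,0,0,0,0,0,0,0]}'
python3 - <<'E'
from h import *
go([.488,.0842,.074],0)
E
```

```text
t: 7.3
position: [0.4882, 0.0853, 0.1104]
eef_rot: [0.707, 0.0, 0.0, -0.707]
wrist_force: [-0.1, -0.8, 3.3]
finger_gap: 0.0175
t 7.3 pos [0.4882 0.0853 0.1104] jaw -0.0 gap 0.017492872862638665 F [-0.0725 -0.8481  3.2616] cm [-0.0168  3.6405 -0.1083] -0.002732754075428227
```

```bash
python3 -m pendant '{"linear":[[0,-0.2,0],[0,0,-0.1],[0,0,0],[0,0.1,0],[0,0.1,0],[0,0.1,0],[0,0.1,0],[0,0,0],[0,0,0],[0,0,0]],"turn":[0,0,0,0,0,0,0,0,0,0]}'
python3 - <<'E'
from h import *
go([.488,.0842,.074],0);print(robot.observe()['ft_torque'])
E
```

```text
t: 8.3
position: [0.4881, 0.0844, 0.1084]
eef_rot: [0.707, -0.0, -0.0, -0.707]
wrist_force: [0.9, -0.5, -1.5]
finger_gap: 0.0173
t 8.3 pos [0.4881 0.0844 0.1084] jaw -0.0 gap 0.017263080247135954 F [ 0.8801 -0.4987 -1.4738] cm [-0.0064  3.4441 -0.0212] -0.0009750715593851469
[-0.1314  0.0885  0.0177]
```

```bash
python3 -m pendant '{"linear":[[0,0.3,0],[0,0.3,0],[0,0.3,0],[0,0.3,0],[0,0.3,0],[0,0.3,0],[0,0.3,0],[0,0.3,0],[0,0.3,0],[0,0.2,0]],"turn":[0,0,0,0,0,0,0,0,0,0]}'
python3 - <<'E'
from h import *
go([.488,.0842,.074],0);print(robot.observe()['ft_torque'])
E
```

```text
t: 9.3
position: [0.488, 0.0844, 0.0791]
eef_rot: [0.707, -0.0, -0.0, -0.707]
wrist_force: [-0.3, -1.9, -0.3]
finger_gap: 0.0175
t 9.3 pos [0.488  0.0844 0.0791] jaw -0.0 gap 0.01746553213671989 F [-0.3236 -1.9173 -0.3053] cm [-0.0022  0.513  -0.0177] -0.00299436052612457
[-0.2975  0.2137  0.036 ]
```

```bash
python3 -m pendant '{"linear":[[0,0.1,0],[0,0.1,0],[0,0.1,0],[0,0.1,0],[0,0.1,0],[0,0.05,0],[0,0.05,0],[0,0,0],[0,0,0],[0,0,0]],"turn":[0,0,0,0,0,0,0,0,0,0]}'
python3 - <<'E'
from h import *
go([.488,.0842,.074],0);print(robot.observe()['ft_torque'])
E
```

```text
t: 10.3
position: [0.4882, 0.0844, 0.0743]
eef_rot: [0.707, 0.0, 0.0, -0.707]
wrist_force: [-6.0, -3.3, 13.2]
finger_gap: 0.0175
t 10.3 pos [0.4882 0.0844 0.0743] jaw 0.0 gap 0.017460254407858644 F [-6.007  -3.3423 13.1899] cm [-0.0205  0.0338 -0.0171] 0.0009173293983135936
[-0.6577  1.3613 -0.0037]
```

```bash
python3 -m pendant '{"linear":[[0,-0.1,0],[0,0,0],[0,0,0],[0,0,0],[0,-1,0],[0,-2,0],[0,-3,0],[0,-4,0],[0,-4,0],[0,-4,0]],"turn":[0,0,0,0,0,0,0,0,0,0]}' 0.6
python3 - <<'E'
from h import *
go([.54,-.178,.25],-90)
shot('scene','s3');shot('top','t3')
a=cv2.imread('pics/s3.png')[145:230,140:290];b=cv2.imread('pics/t3.png')[155:245,235:355]
a=cv2.resize(a,(800,453),interpolation=cv2.INTER_CUBIC)
cv2.imwrite('pics/c6.png',a);cv2.imwrite('pics/c7.png',cv2.resize(b,None,fx=6,fy=6,interpolation=cv2.INTER_CUBIC))
E
```

```text
t: 11.3
position: [0.4877, 0.0844, 0.2569]
eef_rot: [-0.707, -0.0, -0.0, 0.707]
wrist_force: [0.3, -0.4, 0.1]
finger_gap: 0.0565
t 11.3 pos [0.4877 0.0844 0.2569] jaw -0.0 gap 0.05648902908528498 F [ 0.2716 -0.4047  0.0536] cm [  5.2272   0.6916 -26.2405] 89.99882136340496
```

View pics/c6.png

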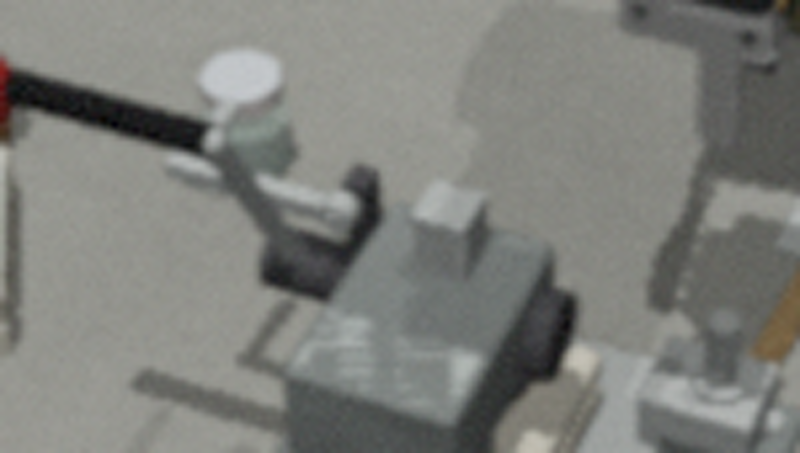

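The pin stands upright in the eyelet at crop (722,350), with its collar on the block. The peg is partly hidden behind the lever here, so I'll use the top-view estimate (0.540, -0.178).

```bash
python3 -m pendant '{"linear":[[0,0,0],[0,0,0],[0,0,0],[0,0,0],[0,0,0],[0,0,0],[0,0,0],[0,0,0],[0,0,0],[0,0,0]],"turn":[8.5,8.5,8.5,8.5,8.5,8.5,8.5,8.5,8.5,8.5]}'
python3 -m pendant '{"linear":[[0,0,0],[2.6,0,0.5],[2.7,0,0.5],[3,0,0.6],[3,0,0.6],[3,0,0.6],[3,0,0.6],[3,0,0.6],[3,0,0.6],[3,0,0.6]],"turn":[5,0,0,0,0,0,0,0,0,0]}'
python3 - <<'E'
from h import *
go([.54,-.178,.176],-90)
shot('scene','s4');shot('top','t4')
a=cv2.imread('pics/s4.png')[90:230,110:260];b=cv2.imread('pics/t4.png')[155:245,255:355]
a=cv2.resize(a,(428,400),interpolation=cv2.INTER_CUBIC);b=cv2.resize(b,(444,400),interpolation=cv2.INTER_CUBIC)
cv2.imwrite('pics/c8.png',cv2.resize(np.hstack([a,b]),None,fx=.9,fy=.9))
E
```

```text
t: 12.4
position: [0.4879, 0.0844, 0.2542]
eef_rot: [0.52, -0.479, 0.479, -0.52]
wrist_force: [0.7, 0.0, -0.2]
finger_gap: 0.0564
t: 13.4
position: [0.54, -0.1798, 0.2542]
eef_rot: [-0.5, 0.5, -0.5, 0.5]
wrist_force: [-0.3, -0.1, -0.5]
finger_gap: 0.0564
t 13.4 pos [ 0.54   -0.1798  0.2542] jaw -90.0 gap 0.05637449324543807 F [-0.3398 -0.1291 -0.5102] cm [-0.1743  7.8221  0.0044] -0.00435772931638212
```

View pics/c8.png

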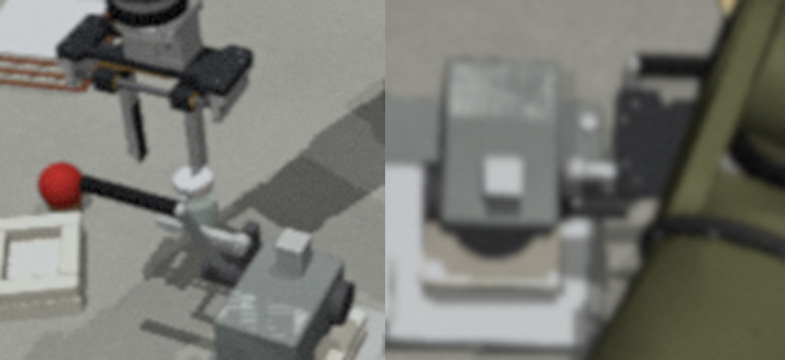

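The gripper hangs open above the catch arm's free end, clear of the lever bar at left crop (130,195). Next I lower it over the peg and close.

```bash
python3 -m pendant '{"linear":[[-0.1,0.8,0],[0,0.8,0],[0,0.8,0],[0,0.8,0],[0,0.8,0],[0,0.8,0],[0,0.8,0],[0,0.8,0],[0,0.8,0],[0,0.6,0]],"turn":[0,0,0,0,0,0,0,0,0,0]}'
python3 -m pendant '{"linear":[[0,0,0],[0,0,0],[0,0,0],[0,0,0],[0,0,0],[0,0,0],[0,0,0],[0,0,0],[0,0,0],[0,0,0]],"turn":[0,0,0,0,0,0,0,0,0,0]}' 0
python3 - <<'E'
from h import *
go([.54,-.178,.176],-90)
E
```

```text
t: 14.5
position: [0.54, -0.1776, 0.1756]
eef_rot: [-0.5, 0.5, -0.5, 0.5]
wrist_force: [-0.1, -0.5, 0.1]
finger_gap: 0.0564
t: 15.5
position: [0.5401, -0.1785, 0.1767]
eef_rot: [0.5, -0.5, 0.501, -0.5]
wrist_force: [0.1, -5.4, 0.8]
finger_gap: 0.0113
t 15.5 pos [ 0.5401 -0.1785  0.1767] jaw -90.03 gap 0.011280278712740543 F [ 0.093  -5.4271  0.753 ] cm [-0.0551  0.0667 -0.0125] -0.03417232917071544
```

```bash
python3 -m pendant '{"linear":[[0.1,-0.72,0],[-0.08,-0.72,0],[-0.14,-0.70,0],[-0.22,-0.70,0],[-0.27,-0.67,0],[-0.33,-0.64,0],[-0.38,-0.62,0],[-0.43,-0.58,0],[-0.48,-0.54,0],[-0.52,-0.50,0]],"turn":[0,0,0,0,0,0,0,0,0,0]}'
python3 - <<'E'
from h import *
go([.54,-.178,.176],-90)
E
```

```text
t: 16.5
position: [0.5405, -0.1518, 0.2427]
eef_rot: [0.5, -0.498, 0.502, -0.499]
wrist_force: [-0.1, -13.6, 9.8]
finger_gap: 0.0114
t 16.5 pos [ 0.5405 -0.1518  0.2427] jaw -90.07 gap 0.011400528239264487 F [ -0.1277 -13.6201   9.7531] cm [ 2.5842  6.6823 -0.067 ] -0.06927780345402823
```

```bash
python3 -m pendant '{"linear":[[-0.36,-0.50,0],[-0.49,-0.46,0],[-0.62,-0.35,0],[-0.67,-0.30,0],[-0.69,-0.21,0],[-0.69,-0.21,0],[-0.71,-0.09,0],[-0.72,-0.09,0],[-0.72,0.03,0],[-0.72,0.03,0]],"turn":[0,0,0,0,0,0,0,0,0,0]}'
python3 - <<'E'
from h import *
go([.54,-.178,.176],-90)
E
```

```text
t: 17.5
position: [0.5412, -0.0862, 0.2641]
eef_rot: [0.499, -0.498, 0.502, -0.501]
wrist_force: [6.4, -2.1, 7.8]
finger_gap: 0.0109
t 17.5 pos [ 0.5412 -0.0862  0.2641] jaw -90.01 gap 0.010899151859324083 F [ 6.4268 -2.1046  7.8025] cm [ 9.1637  8.8234 -0.1592] -0.011896271780670986
```

```bash
python3 -m pendant '{"linear":[[-0.2,0.02,0],[-0.2,0.02,0],[0,0,0],[0,0,0],[0,0,0],[0,0,0],[0,0,0],[0,0,0],[0,0,0],[0,0,0]],"turn":[0,0,0,0,0,0,0,0,0,0]}'
python3 -m pendant '{"linear":[[0,0,0],[0,0,0],[0,0,0],[0,0,0],[0,0,0],[0,-1,0],[0,-1.5,0],[0,-1.5,0],[0,-2,0],[0,-2,0]],"turn":[0,0,0,0,0,0,0,0,0,0]}' 0.6
python3 - <<'E'
from h import *
go([.63,-.17,.36],0)
shot('scene','s5');shot('top','t5')
a=cv2.imread('pics/s5.png')[90:230,120:270];b=cv2.imread('pics/t5.png')[145:235,255:355]
a=cv2.resize(a,(428,400),interpolation=cv2.INTER_CUBIC);b=cv2.resize(b,(444,400),interpolation=cv2.INTER_CUBIC)
cv2.imwrite('pics/c9.png',cv2.resize(np.hstack([a,b]),None,fx=.9,fy=.9))
E
```

```text
t: 18.5
position: [0.5411, -0.0821, 0.2634]
eef_rot: [0.499, -0.499, 0.501, -0.501]
wrist_force: [6.1, 0.1, 6.3]
finger_gap: 0.011
t: 19.5
position: [0.54, -0.0822, 0.343]
eef_rot: [0.5, -0.5, 0.5, -0.5]
wrist_force: [-0.4, -0.5, -0.1]
finger_gap: 0.0565
t 19.5 pos [ 0.54   -0.0822  0.343 ] jaw -90.0 gap 0.056542760567387745 F [-0.3757 -0.5318 -0.0966] cm [ 8.7842 -1.699   9.0049] -90.00205867308965
```

View pics/c9.png

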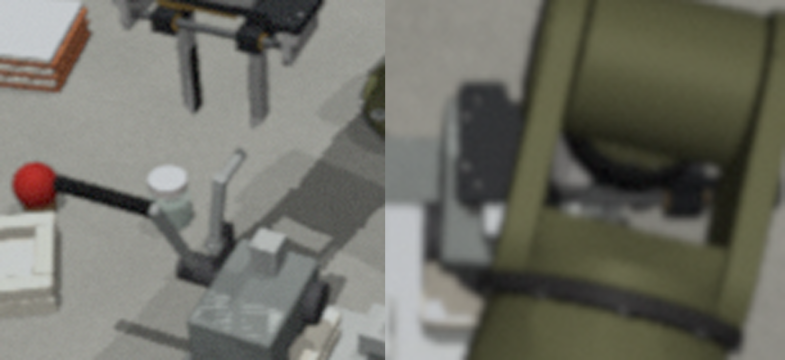

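The catch stands open, just past upright, with its peg at left crop (240,155), and the lever is still at rest. I'll measure the handle bar from this picture and turn the jaws along x.

```bash
python3 -m pendant '{"linear":[[0,-0.5,0],[0,-0.5,0],[0,-0.5,0],[0,-0.5,0],[0,0,0],[0,0,0],[0,0,0],[0,0,0],[0,0,0],[0,0,0]],"turn":[-8.5,-8.5,-8.5,-8.5,-8.5,-8.5,-8.5,-8.5,-8.5,-8.5]}' 1
python3 - <<'E'
from h import *
go([.628,-.174,.36],0)
k=2.568
g=lambda u,v:(120+(u+.5)/k-.5,90+(v+.5)/k-.5)
print(atz('scene',*g(150,209),.28),atz('scene',*g(57,184),.28))
E
```

```text
t: 20.6
position: [0.54, -0.0822, 0.3606]
eef_rot: [-0.706, 0.029, -0.028, 0.707]
wrist_force: [0.4, -0.3, -0.4]
finger_gap: 0.0944
t 20.6 pos [ 0.54   -0.0822  0.3606] jaw -4.65 gap 0.09437978634907376 F [ 0.369  -0.2575 -0.3771] cm [ 9.5189  0.051  -8.4408] -4.650917582759757
[ 0.623  -0.1269  0.28  ] [ 0.6229 -0.2265  0.28  ]
```

```bash
python3 -m pendant '{"linear":[[0,0,0],[1,0,-1.1],[1,0,-1.1],[1,0,-1],[1,0,-1],[1,0,-1],[1,0,-1],[1,0,-1],[1,0,-1],[0.5,0,-1.2]],"turn":[-4.65,0,0,0,0,0,0,0,0,0]}'
python3 -m pendant '{"linear":[[0,1,0],[0,1,0],[0,1,0],[0,1,0],[0,1,0],[0,1,0],[0,1,0],[0,1,0],[0,1,0],[0,0.9,0]],"turn":[0,0,0,0,0,0,0,0,0,0]}'
python3 - <<'E'
from h import *
go([.625,-.176,.261],0)
E
```

```text
t: 21.6
position: [0.625, -0.1769, 0.3602]
eef_rot: [-0.707, 0.003, -0.002, 0.707]
wrist_force: [0.1, 0.4, -0.2]
finger_gap: 0.0937
t: 22.6
position: [0.6245, -0.1767, 0.2615]
eef_rot: [-0.707, 0.002, -0.002, 0.707]
wrist_force: [-0.4, -0.2, 0.4]
finger_gap: 0.0942
t 22.6 pos [ 0.6245 -0.1767  0.2615] jaw -0.35 gap 0.09421196917358562 F [-0.4353 -0.2421  0.4116] cm [0.0542 0.0517 0.0719] -0.3545990309701636
```

```bash
python3 -m pendant '{"linear":[[0,0,0],[0,0,0],[0,0,0],[0,0,0],[0,0,0],[0,0,0],[0,0,0],[0,0,0],[0,0,0],[0,0,0]],"turn":[0,0,0,0,0,0,0,0,0,0]}' 0
python3 - <<'E'
from h import *
go([.625,-.176,.261],0)
th=-.45+np.linspace(0,1.1,21)
print(np.c_[np.diff(-15.5*np.sin(th)),-np.diff(15.5*np.cos(th))])
E
```

```text
t: 23.6
position: [0.6227, -0.1767, 0.2619]
eef_rot: [-0.707, 0.004, -0.0, 0.707]
wrist_force: [-31.3, 2.2, 4.1]
finger_gap: 0.0176
t 23.6 pos [ 0.6227 -0.1767  0.2619] jaw -0.37 gap 0.017620301868981204 F [-31.3468   2.1875   4.0727] cm [0.2343 0.0875 0.0737] -0.37366553435838856
[[-0.7774 -0.3495]
 [-0.7955 -0.3063]
 [-0.8111 -0.2621]
 [-0.8243 -0.2171]
 [-0.835  -0.1714]
 [-0.8431 -0.1253]
 [-0.8487 -0.0787]
 [-0.8518 -0.032 ]
 [-0.8523  0.0149]
 [-0.8502  0.0617]
 [-0.8455  0.1084]
 [-0.8382  0.1547]
 [-0.8285  0.2005]
 [-0.8162  0.2458]
 [-0.8014  0.2903]
 [-0.7843  0.3339]
 [-0.7647  0.3765]
 [-0.7429  0.418 ]
 [-0.7188  0.4582]
 [-0.6925  0.497 ]]
```

```bash
python3 -m pendant '{"linear":[[-1.08,-0.35,0],[-0.8,-0.31,0],[-0.81,-0.26,0],[-0.82,-0.22,0],[-0.83,-0.17,0],[-0.84,-0.13,0],[-0.85,-0.08,0],[-0.85,-0.03,0],[-0.85,0.01,0],[-0.85,0.06,0]],"turn":[0,0,0,0,0,0,0,0,0,0]}'
python3 - <<'E'
from h import *
go([.625,-.176,.261],0)
E
```

```text
t: 24.6
position: [0.5398, -0.1758, 0.279]
eef_rot: [0.707, 0.0, 0.004, -0.707]
wrist_force: [8.0, 2.0, 8.8]
finger_gap: 0.0171
t 24.6 pos [ 0.5398 -0.1758  0.279 ] jaw -0.32 gap 0.01711776217418302 F [8.0129 1.9717 8.8093] cm [8.505  1.8446 0.0279] -0.3173819181295326
```

```bash
python3 -m pendant '{"linear":[[-0.85,0.11,0],[-0.84,0.15,0],[-0.83,0.2,0],[-0.82,0.25,0],[-0.8,0.29,0],[-0.78,0.33,0],[-0.76,0.38,0],[-0.74,0.42,0],[-0.5,0.3,0],[-0.3,0.2,0]],"turn":[0,0,0,0,0,0,0,0,0,0]}'
python3 - <<'E'
from h import *
go([.625,-.176,.261],0)
E
```

```text
t: 25.6
position: [0.4675, -0.1755, 0.2521]
eef_rot: [0.707, -0.0, 0.004, -0.707]
wrist_force: [6.8, 3.0, 4.6]
finger_gap: 0.0171
t 25.6 pos [ 0.4675 -0.1755  0.2521] jaw -0.34 gap 0.01714082340304268 F [6.8203 2.992  4.5536] cm [15.7553 -0.82    0.0395] -0.33825816819761423
```

```bash
python3 -m pendant '{"linear":[[-0.2,0.15,0],[-0.2,0.15,0],[-0.2,0.15,0],[-0.2,0.15,0],[-0.1,0.05,0],[0,0,0],[0,0,0],[0,0,0],[0,0,0],[0,0,0]],"turn":[0,0,0,0,0,0,0,0,0,0]}'
python3 - <<'E'
from h import *
go([.625,-.176,.261],0)
E
```

```text
t: 26.6
position: [0.4596, -0.1754, 0.246]
eef_rot: [0.707, 0.0, 0.004, -0.707]
wrist_force: [13.1, 3.9, 4.9]
finger_gap: 0.0169
t 26.6 pos [ 0.4596 -0.1754  0.246 ] jaw -0.32 gap 0.016892266075579813 F [13.1427  3.8792  4.8971] cm [16.5469 -1.3891  0.0307] -0.324079331707048
```

```bash
python3 -m pendant '{"linear":[[-0.1,0.05,0],[-0.05,0.05,0],[0,0,0],[0,0,0],[0,0,0],[0,0,0],[0,0,0],[0,0,0],[0,0,0],[0,0,0]],"turn":[0,0,0,0,0,0,0,0,0,0]}'
python3 - <<'E'
from h import *
go([.625,-.176,.261],0)
p,d=shot('scene','s6');cv2.imwrite('pics/c10.png',cv2.resize(p[120:270,110:310,::-1],None,fx=4,fy=4,interpolation=cv2.INTER_CUBIC))
P=[(.62-.067-.155*np.sin(.65)),-.127,.14+.155*np.cos(.65)];print((proj('scene',P)[0]-[110,120])*4)
E
```

```text
t: 27.6
position: [0.4593, -0.1754, 0.2458]
eef_rot: [0.708, 0.002, 0.006, -0.707]
wrist_force: [21.2, 4.5, 7.9]
finger_gap: 0.0177
t 27.6 pos [ 0.4593 -0.1754  0.2458] jaw -0.31 gap 0.01772504212309147 F [21.2046  4.4621  7.8773] cm [16.5821 -1.3455  0.028 ] -0.3087496707611194
[386.2718  69.6848]
```

View pics/c10.png

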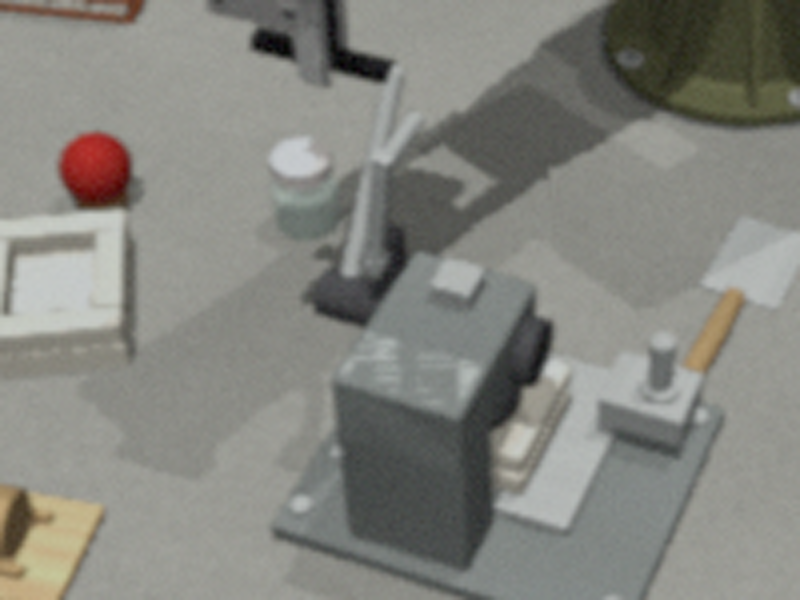

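The lever is at its stop: it did not move under a further nudge while the force rose from 13 to 21 N. The bar's left end is at (390,70), against (386,70) predicted. The catch is still open, with its peg at (415,120). The pin is seated at (660,365). I'm handing in while holding.

```bash
python3 -c "
from plant import robot
print(robot.job_done()); print(robot.observe()['wrist_force'],robot.observe()['position'])"
```

```text
the job is handed in; nothing more can be done
None
the job is handed in; nothing more can be done
```

I handed the job in at about 28 s of the 69 s allowed, with the gripper still holding the lever at its stop. `job_done()` gave no verdict, so what follows comes from my own checks.

- **Pin:** I took the straight-gripped steel pin from the rack and pushed it through the eyelet. The tool stopped at the expected seated height with 13 N of upward force. The last picture shows the pin upright with its collar on the block.
- **Catch:** I flipped it to about 1.7 rad, estimated from the tool position, and let go. It stayed open, including in the last picture.
- **Lever:** I pulled it about 161 mm, the full travel. A further nudge did not move it, and the pull rose from 13 to 21 N. The handle's position in the picture matches the stop to about 1 pixel.

**Disagreements:** The first tool position over the eyelet was 2–3 mm off, and the next correction overshot by about 1 mm. I fixed both before the pin went in. The two yaw estimates for the press differed by about 0.04 rad (+0.023 and -0.016), which made no difference to the work. Closing on the handle gave a brief side force of 31 N at the wrist, which went away as the pull began.

The robot never went near the other pin, loose mould half, jar or cup on purpose. I did not measure their positions again at the end. Nothing could be read from the robot after handing in.

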